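# Set the bottling valve over to rinse past its lockout

### The job

Bottling is finished: set the valve on the pipe over from filling to rinse. Lift the lockout collar on the handle's grip post, swing the handle past the solid part of the gate plate and let the collar's key drop fully home in the rinse notch, then let go. Leave the two filled bottles standing where they are.

Things in the scene. Friction and masses are not known exactly. Their poses are not given: they have to be found in the camera images.
- station: Bolted-down valve station: stainless base plate 430 x 130 mm, horizontal 51 mm pipe (centre 85 mm high) along its y, butterfly valve in the middle with the stem straight up. Origin on the table, on the stem axis; z up, x across the pipe. A dial gauge 200 mm high stands on the pipe at y = +152 mm.
- stem_top (a point): Top centre of the handle's hub, 182 mm above the table, on the vertical axis about which the handle turns. Axes as the station's. The hub is 40 mm in diameter.
- handle (a joint): Turn of the valve handle about the stem, rad, 0 to 1.62. At 0 its bar points to the station's -x; it grows anticlockwise seen from above, towards -y along the pipe. Flat steel bar 24 mm wide, top 171 mm above the table, upright grip post 115 mm from the stem axis. It takes 4 to 8 N at the post to turn and stays where it is left. Starts in the filling range, 0.08 to 0.5.
- knob_top (a point): Top centre of the fixed black knob on the handle's grip post, 238 mm above the table. Knob 26 mm in diameter, 14 mm high (underside 224 mm above the table); the post under it is 12 mm thick. It turns with the handle and does not lift.
- collar_grip (a point): Where the lockout collar is best gripped, on its axis, 22 mm above its underside: 195 mm above the table (13 mm above stem_top) when fully down. Ribbed black sleeve, 30 mm in diameter and 34 mm high, on the grip post between bar (2 mm gap) and knob. It lifts 13 mm straight up against a spring (7 to 13 N down, returns by itself), cannot spin on the post, and swings with the handle.
- key_foot (a point): Underside of the steel key below the collar, moves with the collar; 9 mm wide along the arc, 6 mm across it. With the collar down it reaches 9 mm into the gate plate (151 mm above the table). Lifted over 9 mm it is clear of the plate; on the solid part it rests 9 mm up and slides along; over the rinse notch the spring drops it home if the collar is free to fall.
- plate_mid (a point): Point fixed to the station on the gate plate's top (160 mm above the table), 115 mm from the stem at handle angle 1.0, where the plate is always solid. Steel plate under the bar, 10 mm thick, 134 mm radius: from angle 0 a long filling slot, then solid from 0.60-0.84 on, then the rinse notch, then solid to the end. It is clamped at a different angle each time, see stop_mid.
- stop_mid (a point): Point fixed to the station at the mean place of the rinse notch (handle angle 1.36, 115 mm from the stem, 160 mm high). The notch is 14 mm wide along the arc; because the plate is clamped anew each time, its true middle is anywhere from 1.24 to 1.48 rad: see it from above or feel for it. The handle can be carried past it with the collar held up.
- bottle_1: Filled white bottle with a green screw cap, 68 mm in diameter, 205 mm high, standing at the gauge end of the station. Origin at the centre of its underside, z up.
- bottle_2: The same kind of bottle, standing at the other end of the station. Origin at the centre of its underside, z up.
Not all that is in view belongs to the job. Leave any orange look-alike of the bottle_2 alone.

How it is judged:
By the outcome, as a careful person would: the job done as asked, in the order asked, and still so for the second after the job is handed in, with the robot touching nothing.
It also fails if it takes over 51 s, if anything falls off the work surface, if the arm or the gripper's body presses on something with over 40 N, if the wrist force passes 120 N, or if a joint passes its speed limit or range.

### The arm

A 6-joint arm with a two-finger parallel gripper is mounted at the origin on the work surface. World frame = base frame: x ahead of the robot, y to its left, z up, the work surface at z = 0. Lengths are in m, angles in rad, forces in N, time in s.
With the tool pointing down it reaches from about 0.35 to 0.975 m from the base axis. Payload 4.9 kg.
Tool frame: the origin (TCP) lies on the centre line of the jaws, within the pads' length; the fingertips stand 11 mm ahead of it and the grasp point (between the pads) lies 8 mm behind it; z points along the fingers, y is the direction in which the jaws open and shut (so a half turn about z gives the same grasp; the last joint's range is limited). The gripper opens to 85 mm and grips with 20 to 120 N. Pads are 22 mm wide; open, the fingers measure 114 mm over their backs; the gripper's body (76 mm by 85 mm) begins 54 mm behind the grasp point. The pads swing forward as they close: fully open they stand 13 mm farther back than shut.
Start: joints at [0.999, 0.053, 1.613, -0, 1.476, -0.119], TCP at [0.273, 0.562, 0.242] pointing down, gripper open.
Joint ranges: [-3.01, 3.01], [-1.01, 2.22], [0.06, 2.58], [-1.02, 4.17], [0.09, 2.62], [-3.14, 3.14]. Speed limits (rad/s): [2.57, 2.57, 3.14, 3.14, 3.14, 3.14].

### API

Orientations are given as a rotation vector (axis times angle).
In Python, from station import ctrl gives the robot as it stands.
- The arm moves only by the shell command python3 -m crank 'ROWS' [OPENING] [FORCE]. ROWS is JSON, a list of rows, each an object of numbers: "x", "y", "z": the shift along the tool's x, y, z as a fraction of full scale; "roll": the turn about the tool's z as a fraction of full scale. In form: [{"x": .., "y": .., "z": .., "roll": ..}, ...]. A call has 1 to 10 rows; each row shifts and turns the commanded pose from where the row before left it, along the tool's axes as they then stand; what a row does not reach is not made up. Full scale, the value 1, is 0.06 m for a shift and 0.12 rad for a turn. A row lasts 1/8 s, in which the tool goes at most 62.5 mm and 10.7 degrees, less where a joint would pass 70% of its speed; a pose out of reach is approached as far as the arm can. A call with a number of a shift or a turn outside -1 to 1 is refused whole. A call with a gripper value outside its range is refused whole. OPENING is the closure, from 0 (fully open) to 1 (shut), set as the call begins (- or left out, the last holds). The fingers move at their own pace and stop on an object; FORCE is the grip in N (left out, the last holds). Time passes only in rows, so rows that do not move let the fingers close. It gives the time, the measured TCP pose, the force and the opening at its end, in the units of the state.
- ctrl.get_obs(): the state, without advancing time (a new reading comes with each control period).
- ctrl.get_image(name): name is "scene" or "side" or "wrist"; returns a dict with "img" (420x560x3 uint8, red, green, blue), "K" (3x3 intrinsics, pixels), "rvec" (rotation vector, rad) and "tvec" (3), from world to camera coordinates, as OpenCV has them. Camera axes: x right, y down, z forward; pixel columns grow to the right and rows downward; lengths in m; the calibration is good to about 2 mm. A picture is of the moment at which its call begins. There is no depth.
- ctrl.finish_job(): hands the job in, once; it reports no verdict.
The state is a dict: "t": time; "q": joint angles; "dq": joint speeds; "effort": joint torques, N m; "tool_pos": TCP position; "tool_rot": TCP orientation; "contact_force": force on the tool from outside, world axes, zero at the start; "wrist_torque": the same for the moment, N m; "opening": finger opening in m.
Only numpy, scipy, OpenCV 4.12 (cv2) and the standard library are available. Lean on these libraries where they do the work, as an engineer would, in place of code of your own. Each camera call takes 0.05 s, during which the arm holds its last target.

## Working session

There is one attempt and no reset: what is moved stays moved. The work goes in short steps, Python scripts to look and compute and a shell command to move; the robot and the scene stay as the last step left them, time stands still between calls to the robot, and variables do not carry over. Pictures are saved under pics/ and viewed, and the job is handed in when it is done.

```bash
ls; mkdir -p pics; python3 - <<'E'
from station import ctrl
import cv2,numpy as np
o=ctrl.get_obs();print({k:np.round(v,3) for k,v in o.items()})
for n in ["scene","side","wrist"]:
    r=ctrl.get_image(n);cv2.imwrite(f"pics/{n}0.png",r["img"][:,:,::-1])
    print(n,r["K"].tolist(),np.round(r["rvec"],4),np.round(r["tvec"],4))
    np.savez(f"pics/{n}0.npz",**r)
E
```

```text
pics
{'t': np.float64(0.0), 'q': array([ 0.999,  0.053,  1.614, -0.   ,  1.476, -0.119]), 'dq': array([-0.   , -0.001, -0.   ,  0.   , -0.   ,  0.001]), 'effort': array([-0.0000e+00, -3.9367e+01, -3.7019e+01, -0.0000e+00,  7.0000e-03,
       -0.0000e+00]), 'tool_pos': array([0.273, 0.561, 0.241]), 'tool_rot': array([-7.050e-01, -3.061e+00,  3.000e-03]), 'contact_force': array([-0.095,  0.162,  0.716]), 'wrist_torque': array([ 0.03 ,  0.02 , -0.029]), 'opening': np.float64(0.086)}
scene [[487.2462451913011, 0.0, 278.0494319694109], [0.0, 487.2462451913011, 208.2702260847975], [0.0, 0.0, 1.0]] [ 1.1895  2.1567 -1.0633] [ 0.2129 -0.1751  1.5553]
side [[411.9217584668549, 0.0, 274.1212093443962], [0.0, 411.9217584668549, 210.18682117532992], [0.0, 0.0, 1.0]] [ 2.2484 -0.3164  0.1186] [-0.5148  0.2782  0.952 ]
wrist [[329.2538435538531, 0.0, 274.54772478571795], [0.0, 329.2538435538531, 211.00168915877458], [0.0, 0.0, 1.0]] [-2.4143 -1.5097 -0.2526] [-0.6236 -0.0407  0.3805]
```

View pics/scene0.png

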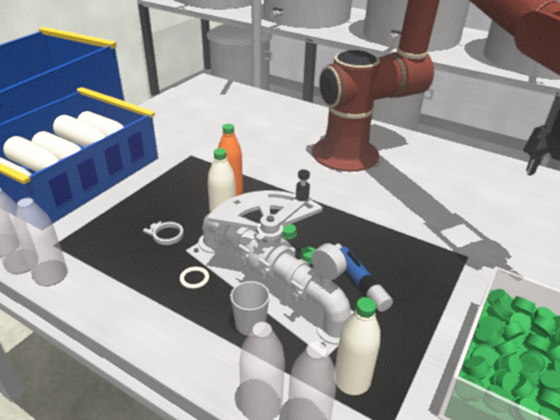

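View pics/side0.png

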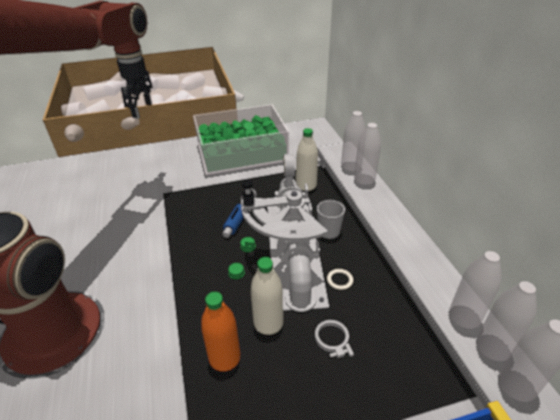

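View pics/wrist0.png

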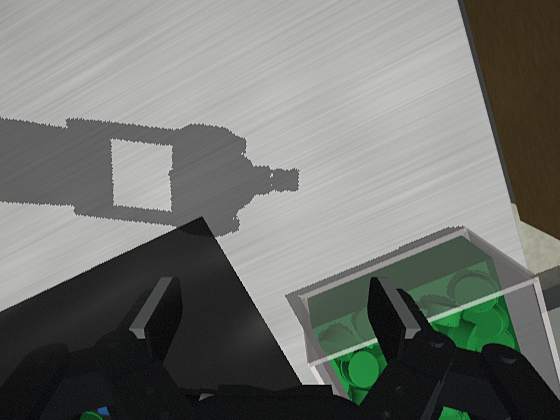

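The scene view shows the black knob and collar near (304,183) and the hub near (270,222). In the side view they are near (248,195) and (294,198). The bottles stand at side (267,297) and (307,160), and the orange look-alike is at (221,330). Next I'll crop in closer.

```bash
python3 - <<'E'
import cv2
a=cv2.imread("pics/scene0.png")[160:260,190:340];b=cv2.imread("pics/side0.png")[170:250,225:345]
cv2.imwrite("pics/c1.png",cv2.resize(a,(750,500),interpolation=cv2.INTER_CUBIC))
cv2.imwrite("pics/c2.png",cv2.resize(b,(720,480),interpolation=cv2.INTER_CUBIC))
E
```

```text
(no output)
```

View pics/c1.png

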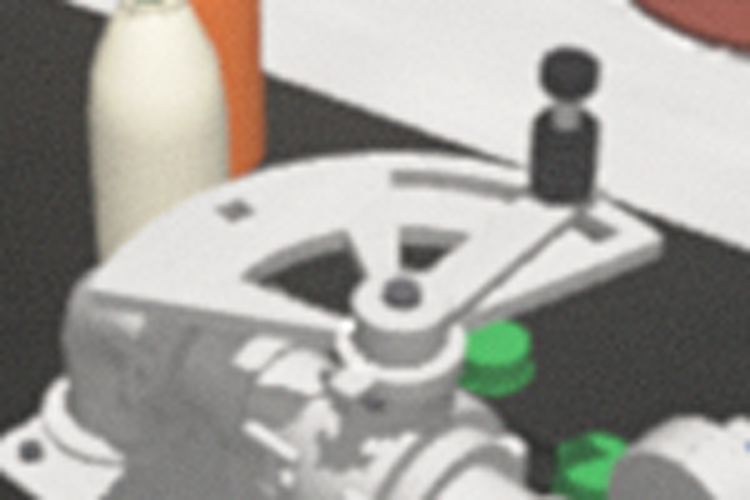

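View pics/c2.png

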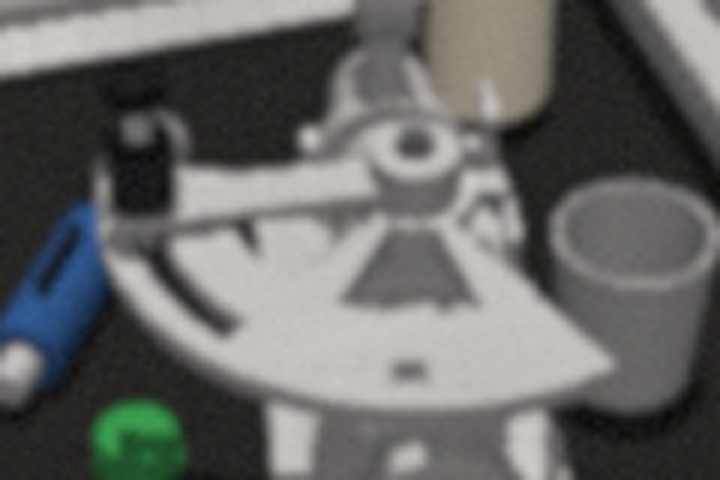

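```bash
cat > h.py <<'E'
import numpy as np,cv2
def L(n): 
    d=np.load(f"pics/{n}.npz");return {k:d[k] for k in d.files}
def ray(r,uv):
    R=cv2.Rodrigues(np.asarray(r["rvec"],float))[0];t=np.asarray(r["tvec"],float).ravel()
    d=R.T@np.linalg.inv(r["K"])@np.array([uv[0],uv[1],1.]);return -R.T@t,d/np.linalg.norm(d)
def plane(r,uv,z):
    c,d=ray(r,uv);return c+d*(z-c[2])/d[2]
def tri(*p):
    A=np.zeros((3,3));b=np.zeros(3);
    for r,uv in p:
        c,d=ray(r,uv);M=np.eye(3)-np.outer(d,d);A+=M;b+=M@c
    x=np.linalg.solve(A,b)
    return x,[round(float(np.linalg.norm((np.eye(3)-np.outer(d,d))@(x-c))),4) for c,d in (ray(*q) for q in p)]
def proj(r,P): return cv2.projectPoints(np.array([P],float),np.asarray(r["rvec"],float),np.asarray(r["tvec"],float),r["K"],None)[0].ravel()
E
python3 - <<'E'
from h import *
S,D=L("scene0"),L("side0")
s=lambda x,y:(190+x/5-.4,160+y/5-.4); d=lambda x,y:(225+x/6-.4,170+y/6-.4)
np.set_printoptions(precision=4,suppress=True)
for n,a,b,z in [("hub",(402,292),(413,143),.182),("notch",(236,210),(408,371),.160),("collarmid",(566,155),(140,170),.192),("knobmid",(571,74),(137,90),.231)]:
    print(n,*tri((S,s(*a)),(D,d(*b))),plane(S,s(*a),z),plane(D,d(*b),z))
hub=tri((S,s(402,292)),(D,d(413,143)))[0]
E
```

```text
hub [0.6164 0.1042 0.1845] [0.0009, 0.0009] [0.6126 0.1028 0.182 ] [0.6179 0.1063 0.182 ]
notch [ 0.5806 -0.0035  0.1604] [0.0008, 0.0008] [ 0.5792 -0.0036  0.16  ] [ 0.5813 -0.0038  0.16  ]
collarmid [0.5022 0.1149 0.1889] [0.0015, 0.0015] [0.5042 0.1173 0.192 ] [0.5023 0.1093 0.192 ]
knobmid [0.503  0.1147 0.2301] [0.0022, 0.0022] [0.5012 0.1156 0.231 ] [0.5039 0.1108 0.231 ]
```

The notch shows at scene (237,202) and side (293,232), at radius about 114 mm, which agrees with the stated 115 mm. The hub and collar heights also match. The only thing that could pass for the collar is the small black stem dot on the hub, at scene (270,218). The collar is the ribbed black sleeve under the knob at (303,190), and the close crop confirms it.

```bash
cat >> h.py <<'E'
def to(tx,ty,tz,head):
    "rows-units total from measured pose to target TCP; head = world heading of tool y (mod pi)"
    from station import ctrl
    o=ctrl.get_obs();R=cv2.Rodrigues(np.asarray(o["tool_rot"],float))[0]
    d=R.T@(np.array([tx,ty,tz])-o["tool_pos"])
    h=np.arctan2(R[1,1],R[0,1]);dh=(head-h+np.pi/2)%np.pi-np.pi/2
    print("t",round(float(o["t"]),2),"tool",np.round(o["tool_pos"],4),"head",round(h,3),"tilt",np.round(R[:,2],3),"units xyz",np.round(d/.06,3),"roll",round(-dh/.12,3),"q",np.round(o["q"],2),"F",np.round(o["contact_force"],1),"open",round(float(o["opening"]),4))
E
python3 - <<'E'
from h import *
S,D,W=L("scene0"),L("side0"),L("wrist0")
print(tri((S,(220,154)),(D,(265,265))),tri((S,(366,305)),(D,(308,133))),ray(W,(280,210)))
to(.503,.115,.33,np.deg2rad(84.8))
E
```

```text
(array([ 0.48588686, -0.11846775,  0.19589838]), [0.0009, 0.0009]) (array([0.74085055, 0.36166808, 0.19738594]), [0.0038, 0.0038]) (array([0.19598339, 0.59870413, 0.37208706]), array([ 0.29835732, -0.12820244, -0.94580497]))
t 0.15 tool [0.2732 0.5616 0.2413] head 1.118 tilt [-0.001 -0.001 -1.   ] units xyz [-6.701 -5.02  -1.471] roll -3.017 q [ 1.    0.05  1.61 -0.    1.48 -0.12] F [ 0.6 -0.5 -0.4] open 0.0856
```

```bash
python3 -m crank '[{"z":-0.9},{"z":-0.57},{"x":-0.74,"y":-0.56},{"x":-0.74,"y":-0.56},{"x":-0.74,"y":-0.56},{"x":-0.74,"y":-0.56},{"x":-0.74,"y":-0.56},{"x":-0.74,"y":-0.56},{"x":-0.74,"y":-0.56},{"x":-0.74,"y":-0.56}]' 0 && python3 -m crank '[{"x":-0.74,"y":-0.54},{"roll":-1},{"roll":-1},{"roll":-1},{},{}]'
python3 - <<'E'
from h import *
from station import ctrl
to(.503,.115,.33,np.deg2rad(84.8))
for n in ["scene","wrist"]:
    r=ctrl.get_image(n);cv2.imwrite(f"pics/{n}1.png",r["img"][:,:,::-1]);np.savez(f"pics/{n}1.npz",**r)
E
```

```text
t 0.15 tool [0.2732 0.5616 0.2413] head 1.118 tilt [-0.001 -0.001 -1.   ] units xyz [-6.701 -5.02  -1.471] roll -3.017 q [ 1.    0.05  1.61 -0.    1.48 -0.12] F [ 0.6 -0.5 -0.4] open 0.0856validation failed for argument at $[0]...
```

View pics/wrist1.png

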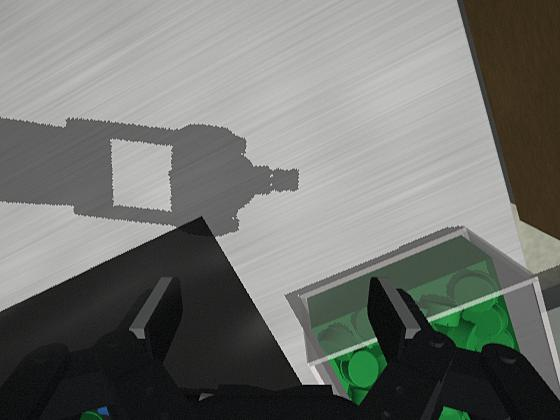

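The call was refused, so each row probably needs all four keys.

```bash
python3 -m crank '[{"x":0,"y":0,"z":-0.9,"roll":0},{"x":0,"y":0,"z":-0.57,"roll":0},{"x":-0.74,"y":-0.56,"z":0,"roll":0},{"x":-0.74,"y":-0.56,"z":0,"roll":0},{"x":-0.74,"y":-0.56,"z":0,"roll":0},{"x":-0.74,"y":-0.56,"z":0,"roll":0},{"x":-0.74,"y":-0.56,"z":0,"roll":0},{"x":-0.74,"y":-0.56,"z":0,"roll":0},{"x":-0.74,"y":-0.56,"z":0,"roll":0},{"x":-0.74,"y":-0.56,"z":0,"roll":0}]' 0 && python3 -m crank '[{"x":-0.74,"y":-0.54,"z":0,"roll":0},{"x":0,"y":0,"z":0,"roll":-1},{"x":0,"y":0,"z":0,"roll":-1},{"x":0,"y":0,"z":0,"roll":-1},{"x":0,"y":0,"z":0,"roll":0},{"x":0,"y":0,"z":0,"roll":0}]'
python3 - <<'E'
from h import *
from station import ctrl
to(.503,.115,.33,np.deg2rad(84.8))
for n in ["scene","wrist"]:
    r=ctrl.get_image(n);cv2.imwrite(f"pics/{n}1.png",r["img"][:,:,::-1]);np.savez(f"pics/{n}1.npz",**r)
E
```

```text
t: 1.5
tool_pos: [0.4757, 0.1632, 0.3306]
tool_rot: [0.705, 3.061, 0.001]
contact_force: [0.1, 0.7, -0.2]
opening: 0.0854
t: 2.25
tool_pos: [0.5009, 0.1164, 0.3305]
tool_rot: [-0.148, -3.138, 0.0]
contact_force: [0.5, -0.4, -0.2]
opening: 0.0855
t 2.25 tool [0.5009 0.1164 0.3305] head 1.476 tilt [-0. -0. -1.] units xyz [-0.037 -0.02   0.008] roll -0.03 q [ 0.08 -0.25  1.75 -0.    1.64 -1.39] F [ 0.5 -0.4 -0.2] open 0.0855
```

View pics/wrist1.png

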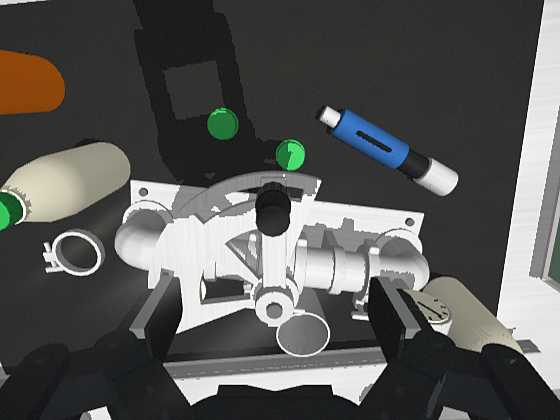

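```bash
python3 - <<'E'
import cv2
a=cv2.imread("pics/wrist1.png")[165:325,140:340]
cv2.imwrite("pics/c3.png",cv2.resize(a,(750,600),interpolation=cv2.INTER_CUBIC))
E
```

```text
(no output)
```

View pics/c3.png

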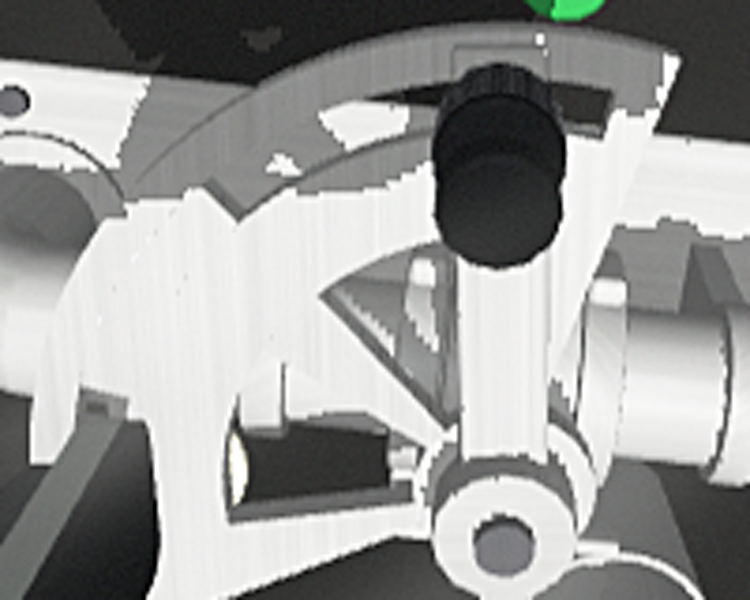

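```bash
python3 - <<'E'
from h import *
np.set_printoptions(precision=4,suppress=True)
W,S,D=L("wrist1"),L("scene0"),L("side0")
w=lambda x,y:(140+x/3.75-.4,165+y/3.75-.4)
s=lambda x,y:(190+x/5-.4,160+y/5-.4); d=lambda x,y:(225+x/6-.4,170+y/6-.4)
print("knob",plane(W,w(499,208),.238),"hub",plane(W,w(503,545),.182),"notch",plane(W,w(97,407),.16))
print("knob3",tri((W,w(499,208)),(S,s(571,66)),(D,d(137,82))))
print("hub3",tri((W,w(503,545)),(S,s(402,292)),(D,d(413,143))))
print("knobW-S",tri((W,w(499,208)),(S,s(571,66))))
print("hubWS",tri((W,w(503,545)),(S,s(402,292))))
print("notch3",tri((W,w(97,407)),(S,s(236,210)),(D,d(408,371))))
E
```

```text
knob [0.4994 0.1151 0.238 ] hub [0.6164 0.1046 0.182 ] notch [ 0.5767 -0.0044  0.16  ]
knob3 (array([0.5023, 0.1146, 0.2336]), [0.0012, 0.0019, 0.0027])
hub3 (array([0.6159, 0.1044, 0.184 ]), [0.0008, 0.0008, 0.0013])
knobW-S (array([0.5007, 0.115 , 0.2345]), [0.0001, 0.0001])
hubWS (array([0.615 , 0.1045, 0.1842]), [0.0002, 0.0002])
notch3 (array([ 0.5791, -0.0043,  0.1596]), [0.002, 0.0005, 0.0022])
```

The wrist view shows the knob at (273,220), the hub at (274,310) and the notch at (166,273). All of them triangulate within 2 mm. Now I'll straddle the collar.

```bash
python3 -m crank '[{"x":0,"y":-0.03,"z":0,"roll":1},{"x":0,"y":0,"z":0.5,"roll":1},{"x":0,"y":0,"z":0.5,"roll":0},{"x":0,"y":0,"z":0.4,"roll":0},{"x":0,"y":0,"z":0,"roll":0}]' 0
python3 - <<'E'
from h import *
from station import ctrl
to(.5013,.1148,.187,1.23)
for n in ["side","wrist"]:
    r=ctrl.get_image(n);cv2.imwrite(f"pics/{n}2.png",r["img"][:,:,::-1]);np.savez(f"pics/{n}2.npz",**r)
E
```

```text
t: 2.98
tool_pos: [0.4995, 0.1145, 0.2441]
tool_rot: [-0.52, -3.094, 0.002]
contact_force: [0.3, -0.7, 0.4]
opening: 0.0855
t 2.98 tool [0.4995 0.1145 0.2441] head 1.238 tilt [-0.005 -0.    -1.   ] units xyz [-0.032  0.017  0.951] roll 0.063 q [ 0.08 -0.22  1.87 -0.    1.5  -1.16] F [ 0.3 -0.7  0.4] open 0.0855
```

View pics/wrist2.png

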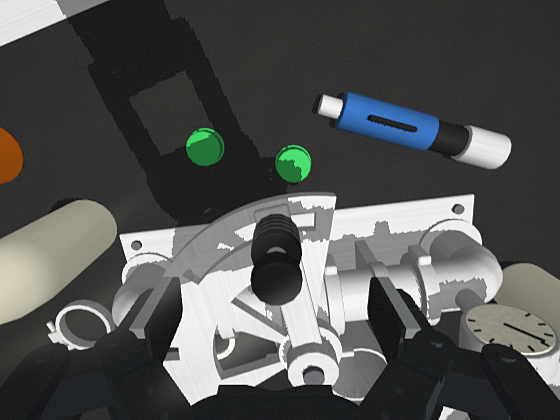

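View pics/side2.png

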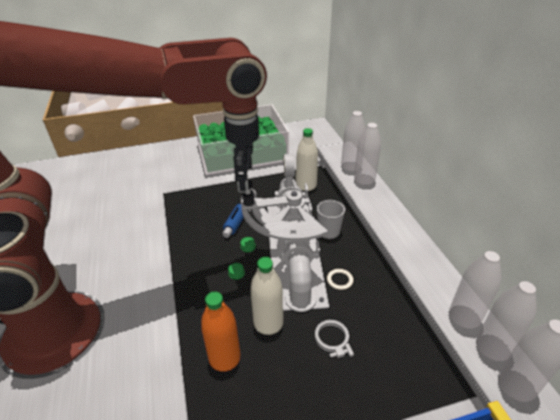

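```bash
python3 -m crank '[{"x":-0.03,"y":0.02,"z":0.5,"roll":0},{"x":0,"y":0,"z":0.45,"roll":0},{"x":0,"y":0,"z":0,"roll":0}]' 0
python3 -m crank '[{"x":0,"y":0,"z":0,"roll":0},{"x":0,"y":0,"z":0,"roll":0},{"x":0,"y":0,"z":0,"roll":0},{"x":0,"y":0,"z":0,"roll":0},{"x":0,"y":0,"z":0,"roll":0},{"x":0,"y":0,"z":0,"roll":0}]' 1 50
python3 - <<'E'
from h import *
from station import ctrl
to(.5013,.1148,.187,1.23)
for n in ["scene","wrist"]:
    r=ctrl.get_image(n);cv2.imwrite(f"pics/{n}3.png",r["img"][:,:,::-1]);np.savez(f"pics/{n}3.npz",**r)
a=cv2.imread("pics/scene3.png")[130:250,200:350]
cv2.imwrite("pics/c4.png",cv2.resize(a,(750,600),interpolation=cv2.INTER_CUBIC))
E
```

```text
t: 3.45
tool_pos: [0.5023, 0.115, 0.1888]
tool_rot: [-0.52, -3.096, 0.001]
contact_force: [0.7, -0.6, -0.4]
opening: 0.0852
t: 4.2
tool_pos: [0.5034, 0.115, 0.1909]
tool_rot: [0.52, 3.097, 0.0]
contact_force: [-2.6, -1.7, 6.7]
opening: 0.0285
t 4.2 tool [0.5034 0.115  0.1909] head 1.238 tilt [ 0.001 -0.    -1.   ] units xyz [ 0.032 -0.015  0.065] roll 0.066 q [ 0.08 -0.17  1.92 -0.    1.4  -1.16] F [-2.6 -1.7  6.7] open 0.0285
```

View pics/wrist3.png

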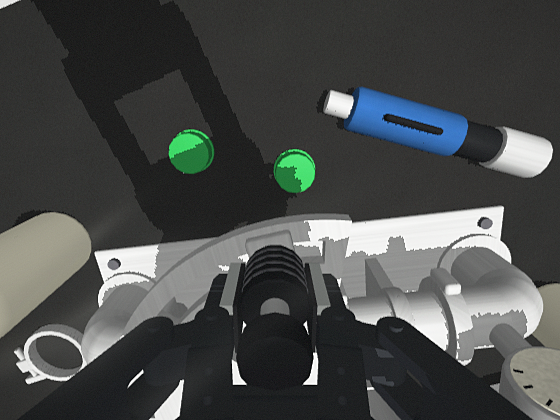

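View pics/c4.png

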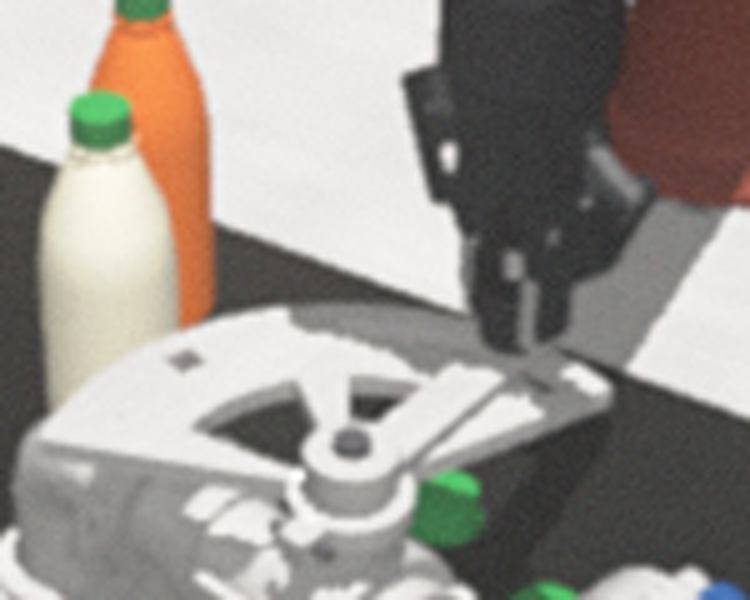

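The collar is gripped with the jaws at 28.5 mm, and the knob is between the fingers at wrist (275,350). Now the lift.

```bash
python3 -m crank '[{"x":0,"y":0,"z":-0.1,"roll":0},{"x":0,"y":0,"z":-0.1,"roll":0},{"x":0,"y":0,"z":-0.07,"roll":0},{"x":0,"y":0,"z":0,"roll":0},{"x":0,"y":0,"z":0,"roll":0}]'
python3 - <<'E'
from h import *
from station import ctrl
to(.5013,.1148,.187,1.23)
r=ctrl.get_image("scene");cv2.imwrite("pics/scene4.png",r["img"][:,:,::-1])
a=cv2.imread("pics/scene4.png")[130:250,200:350]
cv2.imwrite("pics/c5.png",cv2.resize(a,(750,600),interpolation=cv2.INTER_CUBIC))
E
```

```text
t: 4.92
tool_pos: [0.5032, 0.115, 0.2028]
tool_rot: [0.521, 3.097, 0.0]
contact_force: [8.5, 1.0, -13.0]
opening: 0.0284
t 4.92 tool [0.5032 0.115  0.2028] head 1.238 tilt [ 0.001  0.    -1.   ] units xyz [ 0.029 -0.014  0.263] roll 0.064 q [ 0.08 -0.18  1.91  0.    1.42 -1.16] F [  8.5   1.  -13. ] open 0.0284
```

View pics/c5.png

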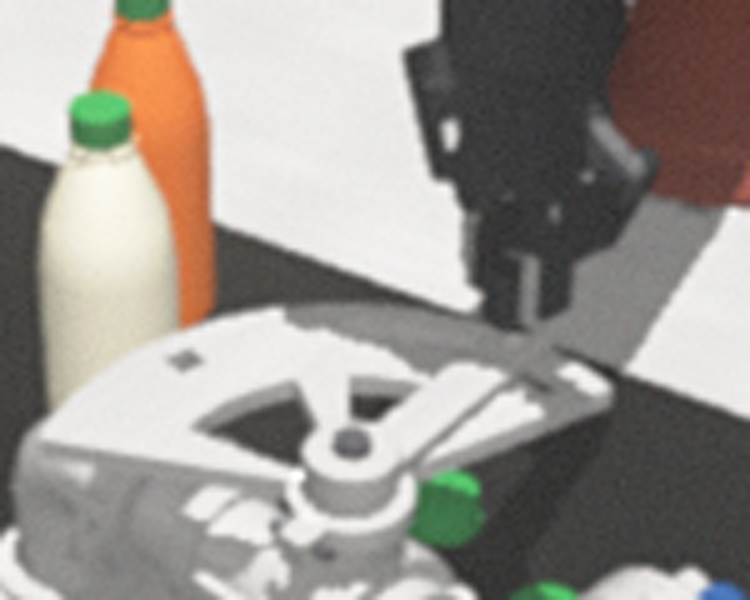

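Lifted 12 mm with 13 N of spring pull. I'll start the swing with three rows and check it against the circle.

```bash
cat >> h.py <<'E'
def circ(C=(.6165,.1045),notch=(.5795,-.004)):
    from station import ctrl
    o=ctrl.get_obs();v=np.array(o["tool_pos"][:2])-C;n=np.array(notch)-C
    a=np.arctan2(v[1],v[0])%(2*np.pi);b=np.arctan2(n[1],n[0])%(2*np.pi)
    R=cv2.Rodrigues(np.asarray(o["tool_rot"],float))[0]
    print("r",round(np.hypot(*v),4),"heading",round(a,3),"to notch",round(b-a,3),"z",round(float(o["tool_pos"][2]),4),"head",round(np.arctan2(R[1,1],R[0,1]),3),"F",np.round(o["contact_force"],1),"Frad,tan",np.round([o["contact_force"][:2]@v/np.hypot(*v),o["contact_force"][:2]@[-v[1],v[0]]/np.hypot(*v)],1),"q6",round(o["q"][5],2))
E
python3 -m crank '[{"x":-0.07,"y":-0.22,"z":0,"roll":-1},{"x":-0.07,"y":-0.22,"z":0,"roll":-1},{"x":-0.07,"y":-0.22,"z":0,"roll":-1},{"x":0,"y":0,"z":0,"roll":0}]'
python3 -c "
from h import *
circ();to(.5,.1,.2,0)"
```

```text
t: 5.48
tool_pos: [0.5072, 0.0735, 0.2028]
tool_rot: [-0.043, 3.141, 0.001]
contact_force: [9.5, -0.1, -12.5]
opening: 0.0287
r 0.1136 heading 3.417 to notch 0.966 z 0.2028 head 1.598 F [  9.5  -0.1 -12.5] Frad,tan [-9.1  2.7] q6 -1.6
t 5.47 tool [0.5072 0.0735 0.2028] head 1.598 tilt [ 0.001  0.001 -1.   ] units xyz [0.108 0.444 0.046] roll -12.863 q [-0.   -0.19  1.91  0.    1.42 -1.6 ] F [  9.5  -0.1 -12.5] open 0.0287
```

```bash
python3 -m crank '[{"x":-0.075,"y":-0.22,"z":0,"roll":-1},{"x":-0.075,"y":-0.22,"z":0,"roll":-1},{"x":-0.075,"y":-0.22,"z":0,"roll":-1},{"x":-0.075,"y":-0.22,"z":0,"roll":-1},{"x":-0.075,"y":-0.22,"z":0,"roll":-1},{"x":0,"y":0,"z":0,"roll":0}]'
python3 -c "
from h import *
circ()
from station import ctrl
for n in ['scene','side']:
    r=ctrl.get_image(n);cv2.imwrite(f'pics/{n}5.png',r['img'][:,:,::-1]);np.savez(f'pics/{n}5.npz',**r)
a=cv2.imread('pics/scene5.png')[130:250,200:350]
cv2.imwrite('pics/c6.png',cv2.resize(a,(750,600),interpolation=cv2.INTER_CUBIC))
a=cv2.imread('pics/side5.png')[150:270,225:375]
cv2.imwrite('pics/c7.png',cv2.resize(a,(750,600),interpolation=cv2.INTER_CUBIC))
"
```

```text
t: 6.22
tool_pos: [0.5441, 0.0172, 0.2019]
tool_rot: [0.966, -2.985, -0.004]
contact_force: [2.5, 1.5, -12.1]
opening: 0.0287
r 0.1134 heading 4.02 to notch 0.364 z 0.2019 head 2.197 F [  2.5   1.5 -12.1] Frad,tan [-2.8  1. ] q6 -2.3
```

View pics/c6.png

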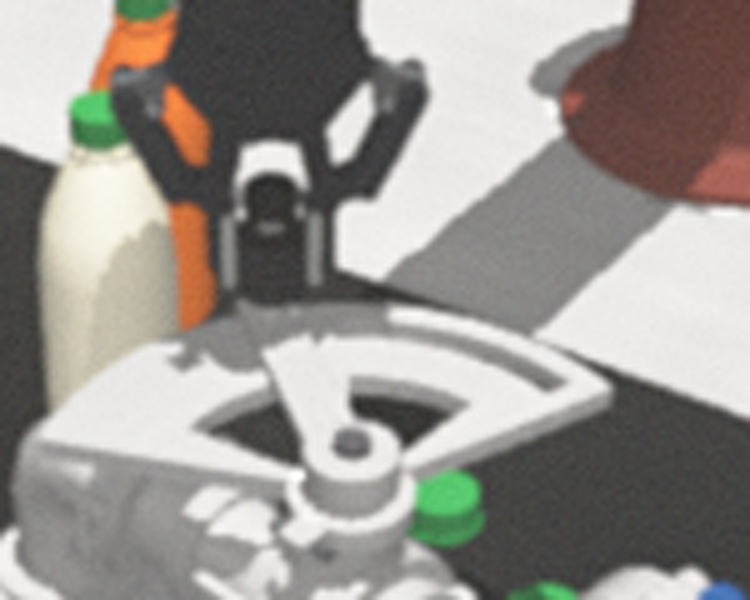

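View pics/c7.png

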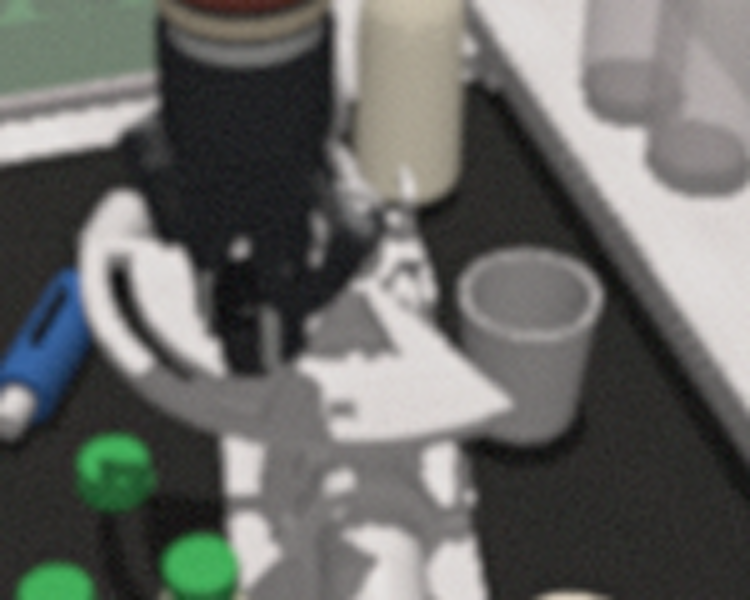

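The collar is still up and past the end of the slot. The notch is ahead at scene crop (185,360), and bottle 2 is well clear. I'll carry on to the notch.

```bash
python3 -m crank '[{"x":-0.07,"y":-0.22,"z":0,"roll":-1},{"x":-0.07,"y":-0.22,"z":0,"roll":-1},{"x":-0.07,"y":-0.22,"z":0,"roll":-1},{"x":0,"y":0,"z":0,"roll":0},{"x":0,"y":0,"z":0,"roll":0}]'
python3 -c "
from h import *
circ()
from station import ctrl
for n in ['scene','side']:
    r=ctrl.get_image(n);cv2.imwrite(f'pics/{n}6.png',r['img'][:,:,::-1]);np.savez(f'pics/{n}6.npz',**r)
a=cv2.imread('pics/scene6.png')[130:250,200:350]
cv2.imwrite('pics/c8.png',cv2.resize(a,(750,600),interpolation=cv2.INTER_CUBIC))
a=cv2.imread('pics/side6.png')[170:250,245:345]
cv2.imwrite('pics/c9.png',cv2.resize(a,(750,600),interpolation=cv2.INTER_CUBIC))
"
```

```text
t: 6.95
tool_pos: [0.5802, -0.0029, 0.2042]
tool_rot: [1.486, -2.766, -0.002]
contact_force: [0.5, 1.9, -17.5]
opening: 0.0286
r 0.1134 heading 4.387 to notch -0.003 z 0.2042 head 2.557 F [  0.5   1.9 -17.5] Frad,tan [-2.  -0.1] q6 -2.69
```

View pics/c8.png

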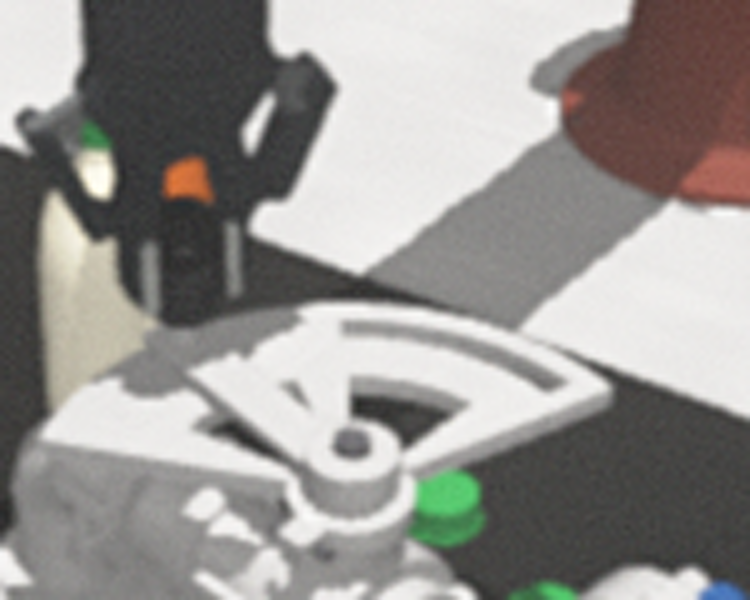

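View pics/c9.png

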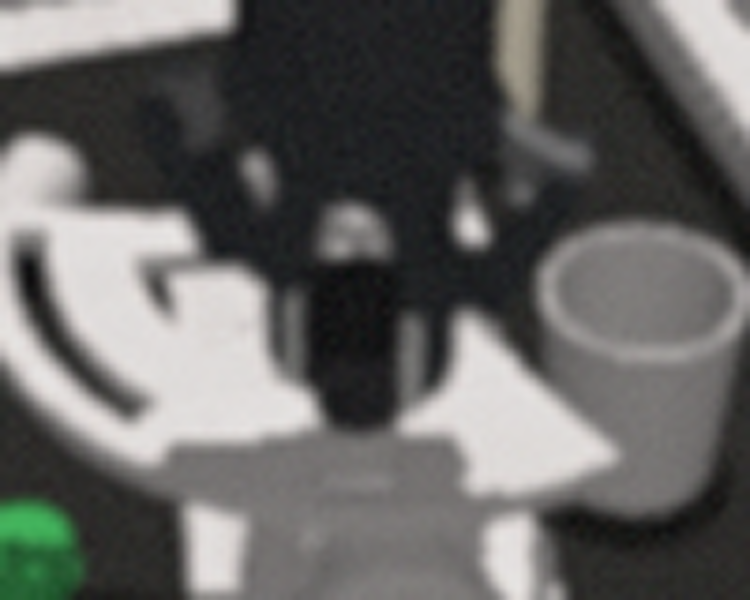

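The bar tip covers the notch in both views: side x is about 293 for each. Lowering the collar.

```bash
python3 -m crank '[{"x":0,"y":0,"z":0.07,"roll":0},{"x":0,"y":0,"z":0.07,"roll":0},{"x":0,"y":0,"z":0.06,"roll":0},{"x":0,"y":0,"z":0.02,"roll":0},{"x":0,"y":0,"z":0,"roll":0}]'
python3 -c "
from h import *
circ()"
```

```text
t: 7.68
tool_pos: [0.5804, -0.003, 0.1929]
tool_rot: [1.487, -2.765, -0.003]
contact_force: [-6.2, 1.5, -9.4]
opening: 0.0285
r 0.1134 heading 4.389 to notch -0.005 z 0.1929 head 2.558 F [-6.2  1.5 -9.4] Frad,tan [ 0.5 -6.3] q6 -2.69
```

The collar is below the solid-plate level (z would be 0.200 there), so the key is in the notch with about 2 mm to go.

```bash
python3 -m crank '[{"x":0,"y":0,"z":0.04,"roll":0},{"x":0,"y":0,"z":0.02,"roll":0},{"x":0,"y":0,"z":0,"roll":0}]'
python3 -c "
from h import *
circ()"
```

```text
t: 8.05
tool_pos: [0.5811, -0.0032, 0.1911]
tool_rot: [1.489, -2.766, -0.0]
contact_force: [-6.0, 2.3, -4.3]
opening: 0.0284
r 0.1134 heading 4.395 to notch -0.011 z 0.1911 head 2.558 F [-6.   2.3 -4.3] Frad,tan [-0.3 -6.4] q6 -2.69
```

```bash
python3 -m crank '[{"x":0,"y":0,"z":0,"roll":0},{"x":0,"y":0,"z":0,"roll":0},{"x":0,"y":0,"z":0,"roll":0},{"x":0,"y":0,"z":0,"roll":0},{"x":0,"y":0,"z":0,"roll":0},{"x":0,"y":0,"z":0,"roll":0}]' 0
python3 -c "
from h import *
circ()
from station import ctrl
for n in ['scene','side','wrist']:
    r=ctrl.get_image(n);cv2.imwrite(f'pics/{n}7.png',r['img'][:,:,::-1]);np.savez(f'pics/{n}7.npz',**r)
a=cv2.imread('pics/scene7.png')[130:250,200:350]
cv2.imwrite('pics/c10.png',cv2.resize(a,(750,600),interpolation=cv2.INTER_CUBIC))
"
```

```text
t: 8.8
tool_pos: [0.5814, -0.0034, 0.1888]
tool_rot: [1.488, -2.767, -0.0]
contact_force: [-0.0, -0.3, -0.4]
opening: 0.0853
r 0.1135 heading 4.397 to notch -0.014 z 0.1888 head 2.558 F [-0.  -0.3 -0.4] Frad,tan [0.3 0.1] q6 -2.69
```

View pics/c10.png

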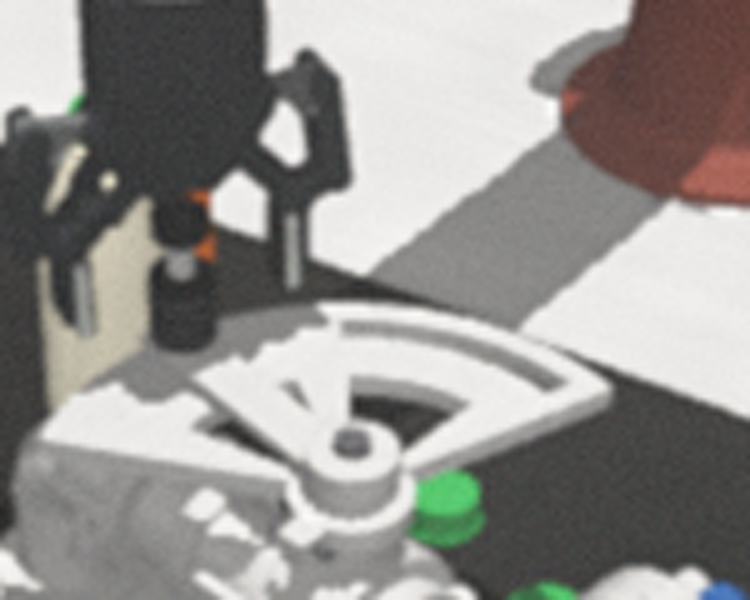

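View pics/wrist7.png

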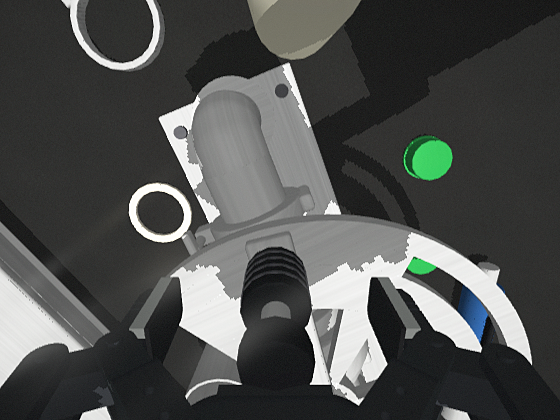

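The collar sits down on the bar with the post showing under the knob, the same as at the start. I'll retreat straight up and check.

```bash
python3 -m crank '[{"x":0,"y":0,"z":-0.5,"roll":0},{"x":0,"y":0,"z":-0.8,"roll":0},{"x":0,"y":0,"z":-0.8,"roll":0},{"x":0,"y":0,"z":-0.4,"roll":0},{"x":0,"y":0,"z":0,"roll":0},{"x":0,"y":0,"z":0,"roll":0}]'
python3 -c "
from h import *
circ()
from station import ctrl
for n in ['scene','side','wrist']:
    r=ctrl.get_image(n);cv2.imwrite(f'pics/{n}8.png',r['img'][:,:,::-1]);np.savez(f'pics/{n}8.npz',**r)
a=cv2.imread('pics/scene8.png')[130:250,200:350]
cv2.imwrite('pics/c11.png',cv2.resize(a,(750,600),interpolation=cv2.INTER_CUBIC))
a=cv2.imread('pics/side8.png')[140:320,205:445]
cv2.imwrite('pics/c12.png',cv2.resize(a,(800,600),interpolation=cv2.INTER_CUBIC))
"
```

```text
t: 9.7
tool_pos: [0.5809, -0.0033, 0.337]
tool_rot: [1.487, -2.765, -0.002]
contact_force: [-0.6, -0.2, -1.1]
opening: 0.0856
r 0.1135 heading 4.393 to notch -0.01 z 0.337 head 2.558 F [-0.6 -0.2 -1.1] Frad,tan [ 0.4 -0.5] q6 -2.69
```

View pics/c11.png

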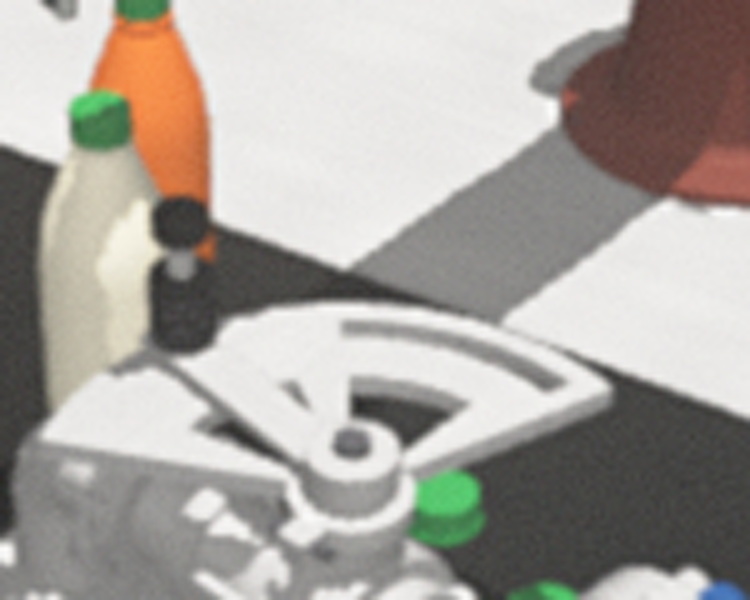

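View pics/c12.png

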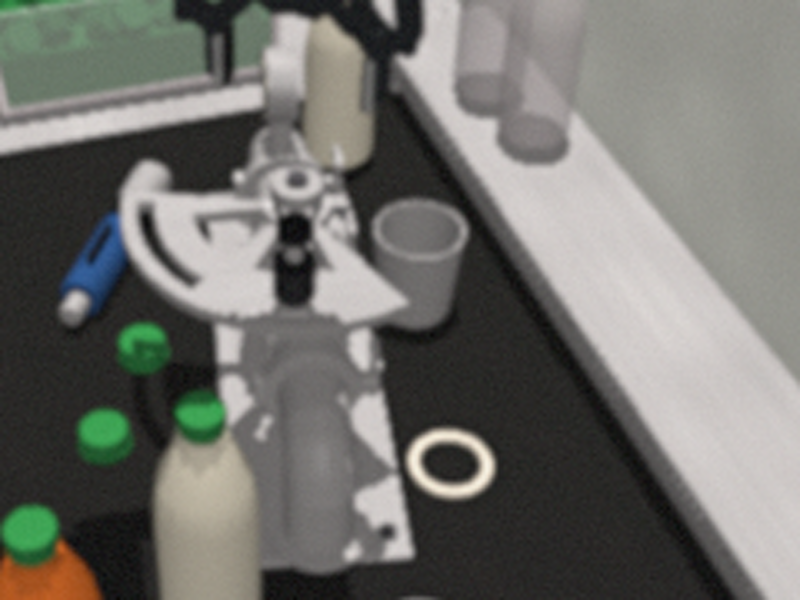

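View pics/wrist8.png

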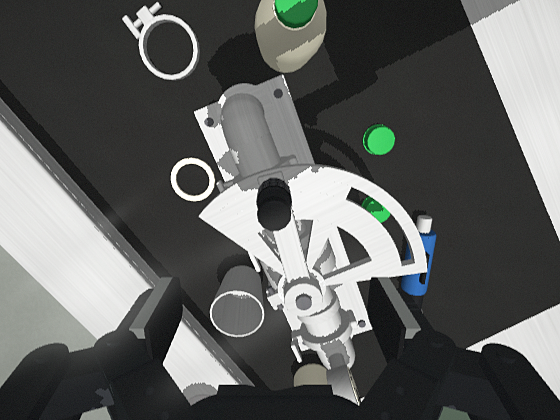

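Quick numeric check: I'll compare the knob-to-collar gap along the post in the scene view with the start picture. The camera there doesn't move.

```bash
python3 -c "
from h import *
for n,u,v0,v1 in [('scene0',303,167,204),('scene8',235.5,167,204)]:
    g=cv2.cvtColor(cv2.imread(f'pics/{n}.png'),cv2.COLOR_BGR2GRAY).astype(float)
    print(n,[int(x) for x in g[v0:v1,int(u)-1:int(u)+3].mean(1)])
S,D=L('scene8'),L('side8')
print(tri((S,(200+182/5-.4,130+305/5-.4)),(D,(205+294/3.333-.4,140+278/3.333-.4))))
for n in ['bottle2','bottle1']:
    uv={'bottle2':((220,154),(265,265)),'bottle1':((366,305),(308,133))}[n]
    for c,(x,y) in zip(('scene','side'),uv):
        a=cv2.imread(f'pics/{c}0.png')[y-10:y+10,x-10:x+10];b=cv2.imread(f'pics/{c}8.png')
        m=cv2.minMaxLoc(cv2.matchTemplate(b[y-25:y+25,x-25:x+25],a,cv2.TM_CCOEFF_NORMED));print(n,c,m[1],m[3],'(15,15)=unmoved')
"
```

```text
scene0 [230, 219, 157, 85, 63, 67, 71, 70, 69, 64, 62, 60, 76, 108, 137, 138, 135, 135, 118, 80, 65, 68, 62, 67, 70, 66, 66, 67, 68, 71, 66, 67, 66, 91, 152, 190, 173]
scene8 [140, 125, 86, 59, 57, 59, 60, 61, 63, 60, 58, 57, 78, 117, 139, 147, 144, 139, 116, 72, 61, 64, 60, 65, 70, 65, 69, 63, 66, 72, 67, 66, 63, 100, 168, 207, 184]
(array([ 0.5801389 , -0.00525908,  0.18843648]), [0.0011, 0.0011])
bottle2 scene 0.9566094279289246 (15, 15) (15,15)=unmoved
bottle2 side 0.9112308025360107 (15, 15) (15,15)=unmoved
bottle1 scene 0.9957066774368286 (15, 15) (15,15)=unmoved
bottle1 side 0.3899182081222534 (30, 12) (15,15)=unmoved
```

The knob-to-collar gap matches the start pixel for pixel, so the collar is fully down. The bottles haven't moved. Bottle 1's cap is hidden by the gripper in the side view, but the scene view matches.

```bash
python3 -c "
from station import ctrl
print(ctrl.finish_job())"
```

```text
the job is handed in; nothing more can be done
None
```

The valve is set to rinse, and I handed the job in about 10 s into the 51 s limit. I gripped the lockout collar, lifted it 12 mm, and swung the handle about 1.34 rad past the solid part of the plate to the notch seen in the images. Then I lowered the collar, let go and moved the gripper straight up.

- **Key in the notch:** While lowering, the collar went well below the height where the key would rest on solid plate. After release, the knob-to-collar gap in the scene view matched the start picture to the pixel. The collar's measured mid-height was 188 mm, against about 190 mm when fully down.
- **Robot clear:** The last force reading was about 1 N, with the gripper open and about 150 mm above its release height.
- **Bottles:** Bottle 2 matched its starting place in both views. Bottle 1 matched in the scene view. In the side view its check failed (match score 0.39), because the gripper hid the cap.
- **Disagreements:** The first row format was refused because each row needs all four keys; nothing moved. The notch measurements from the different views disagreed by about 2 mm, but the key still went in on the first try.

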